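# Empty the terminal box and re-clamp it a quarter turn round

## Robot

A 6-joint arm with a two-finger parallel gripper is mounted at the origin on the work surface. World frame = base frame: x ahead of the robot, y to its left, z up, the work surface at z = 0. Lengths are in m, angles in rad, forces in N, time in s.
With the tool pointing down it reaches from about 0.25 to 0.775 m from the base axis. Payload 8.9 kg.
Tool frame: the origin (TCP) lies on the centre line of the jaws, within the pads' length; the fingertips stand 19 mm ahead of it and the grasp point (between the pads) is the TCP (robot.tip_reach is the distance from the TCP to the fingertips, in m); z points along the fingers, y is the line along which they close (so a half turn about z gives the same grasp; the last joint's range is limited). The gripper opens to 85 mm and grips with 20 to 120 N. Pads are 22 mm wide; open, the fingers measure 114 mm over their backs; the gripper's body (76 mm by 85 mm) begins 54 mm behind the grasp point. The pads swing forward as they close: fully open they stand 13 mm farther back than shut.
Start: joints at [0.967, 0.291, -0.153, 1.127, 0, 1.431], TCP at [0.235, 0.469, 0.25] pointing down, gripper open.
Joint ranges: [-2.52, 2.52], [-0.91, 1.74], [-1.3, 1.37], [-1.96, 2.02], [-1.52, 1.47], [-3.14, 3.14]. Speed limits (rad/s): [2.22, 2.22, 2.79, 3.14, 3.14, 3.14].

## Interface

Orientations are given as a unit quaternion [w, x, y, z].
In Python, from bench import robot gives the robot as it stands. The module is installed in compiled form; this text tells all that it offers. Calls block until the motion is done:
- robot.reach(position, orientation): joint-space move of the TCP to a pose.
- robot.movel(position, attitude=None, v=0.15, until_force=None): straight line of the TCP; attitude=None keeps the orientation; v is the mean speed in m/s. With until_force (N) it stops when the force on the tool has changed by that much, and returns True; else False.
- robot.move_joints(angles): joint-space move.
- robot.gripper_open() and robot.grab(squeeze=None): open the fingers fully, or close them until they stop; squeeze is the grip in N (None keeps the last).
- robot.sleep(seconds).
- robot.inverse_kinematics(position, orientation): joint angles nearest the present ones, or None.
- robot.sense(): the state.
- robot.capture(name): name is "scene" or "top" or "wrist"; returns (picture, depth): 420x560x3 uint8, red, green, blue; 420x560 float32, m along the optical axis (not along the pixel's ray), 0 where there is no reading.
- robot.calibration(name): a dict with "intrinsics" (3x3 intrinsics, pixels), "dist_coeffs" ([k1, k2, p1, p2, k3] as OpenCV has them; the pictures are not rectified), "rvec" (rotation vector, rad) and "tvec" (3), from world to camera coordinates, as OpenCV has them; the wrist camera has in their place "T_tool_cam" (4x4, takes a point from camera to tool coordinates, whose origin is the TCP and whose axes are the flange's). Camera axes: x right, y down, z forward; pixel columns grow to the right and rows downward; lengths in m; the calibration is good to about 2 mm. A picture is of the moment at which its call begins: read the wrist's pose just before it. calibration takes no time and is no camera call.
A pose or a line that the arm cannot do raises robot.Unreachable and nothing moves.
- robot.sign_off(): hands the job in; it is judged then, once.
The state is a dict: "t": time; "joint_pos": joint angles; "joint_velocities": joint speeds; "joint_efforts": joint torques, N m; "tcp_pos": TCP position; "tool_rot": TCP orientation; "force": force on the tool from outside, world axes, zero at the start; "ft_torque": the same for the moment, N m; "grip_width": finger opening in m; "grasp_force": force on a finger pad.
Only numpy, scipy, OpenCV 4.12 (cv2) and the standard library are available. Lean on these libraries where they do the work, as an engineer would, in place of code of your own. Each camera call takes 0.05 s, during which the arm holds its last target. There are 200 camera calls.

## Task

Open the slide-jaw fixture, lift the cast terminal box out, tip it over the grey scrap tray so that all its slugs drop out, and stand it upright again on the fixture's bed between the jaws, turned a quarter turn so that its pipe stub points out over the fixed jaw towards the robot; then slide the moving jaw up snug so the box is held squarely against the fixed jaw. Put the bar offcuts that lie on the bench into the scrap tray as well, along with any slug that missed it, and leave the other tools and parts where they are.

Things in the scene. Friction and masses are not known exactly. Their poses are not given: they have to be found in the camera images.
- vise: grey slide-jaw fixture fixed to the bench. Origin: on its centre line at bench height; x: clamping direction, roughly away from the robot. Base 100 mm wide, 20 mm thick, x = -90 to 150 mm. The fixed steel jaw, on the robot's side, is 18 mm thick, 60 mm wide, 35 mm above the bed; its clamping face, at x = -35 mm, looks to +x
- vise_bed (a point): point on the fixture's bed (top of the base, 20 mm above the bench), straight above the fixture's origin
- jaw (a joint): travel (m) of the moving steel jaw along the fixture's +x, 0 to 0.060; it stays where left (5 N of friction). Its clamping face is at fixture x = 15 mm + travel, so the jaw opening is 50 mm + travel. The jaw is 44 mm thick, 60 mm wide, its top 55 mm above the bench
- jaw_post (a point): top centre of the upright round post (16 mm diameter, 32 mm tall) on the moving jaw, by which the jaw is pulled or pushed; it stands 29 mm behind the jaw's clamping face, its top 87 mm above the bench
- shell: open-topped cast aluminium box, 70 (own x) x 56 (own y) x 70 mm high, walls 4 mm, 350 g. Origin: centre of its underside, z up. A round pipe stub (18 mm diameter, 62 mm long, the first 10 mm a 25 mm collar) sticks out level from its own -x face, axis 52 mm above the underside. It starts in the fixture, held across its 56 mm width, stub to the robot's left
- stub_mid (a point): point on the axis of the box's pipe stub, 75 mm from the box's centre (40 mm out from its face), 52 mm above its underside: a good place to grip
- tray: open grey sheet-metal scrap tray fixed to the bench, 200 mm (own x) x 180 mm (own y) x 45 mm high, walls 4 mm. Origin: centre of its underside, at bench height
- slug1: oily round steel slug, 18 mm diameter, 12 mm thick, 24 g; at the start it lies inside the terminal box (two to four of the four are there, the others absent). Origin: centre of its flat underside
- slug2: oily round steel slug, 18 mm diameter, 12 mm thick, 24 g; at the start it lies inside the terminal box (two to four of the four are there, the others absent). Origin: centre of its flat underside
- slug3: oily round steel slug, 18 mm diameter, 12 mm thick, 24 g; at the start it lies inside the terminal box (two to four of the four are there, the others absent). Origin: centre of its flat underside
- slug4: oily round steel slug, 18 mm diameter, 12 mm thick, 24 g; at the start it lies inside the terminal box (two to four of the four are there, the others absent). Origin: centre of its flat underside
- offcut1: steel bar offcut, 36 mm (own x) x 20 x 20 mm, 90 g, lying on the bench beside the fixture (three to five are there, the others absent). Origin: centre of its underside
- offcut2: steel bar offcut, 36 mm (own x) x 20 x 20 mm, 90 g, lying on the bench beside the fixture (three to five are there, the others absent). Origin: centre of its underside
- offcut3: steel bar offcut, 36 mm (own x) x 20 x 20 mm, 90 g, lying on the bench beside the fixture (three to five are there, the others absent). Origin: centre of its underside
- wrench: steel spanner 170 mm long lying on the bench: a bystander, to be left where it is
- screwdriver: screwdriver 200 mm long with an orange handle, lying: a bystander, to be left where it is
- spray_can: blue can, 52 mm diameter, 150 mm tall: a bystander, to be left where it is
- square: small steel try square, 110 x 90 mm, lying flat: a bystander, to be left where it is
- coupling: dark steel pipe coupling, 52 mm outer diameter, 30 mm tall, standing: a bystander, to be left where it is
- plate: square steel plate 120 x 120 x 5 mm lying flat: a bystander, to be left where it is
- oil_jar: amber glass jar, 60 mm diameter, 80 mm tall: a bystander, to be left where it is
- offcut4: steel bar offcut, 36 mm (own x) x 20 x 20 mm, 90 g, lying on the bench beside the fixture (three to five are there, the others absent). Origin: centre of its underside
- offcut5: steel bar offcut, 36 mm (own x) x 20 x 20 mm, 90 g, lying on the bench beside the fixture (three to five are there, the others absent). Origin: centre of its underside

How it is judged:
On the way, in this order (a step that is already met when the one before it is completed fails the run):
1. the moving jaw is slid open wide enough for the box's 70 mm side (value of joint jaw above 0.023 m), for 0.1 s.
2. the terminal box is lifted clear of the fixture (z of shell in the frame of vise above 0.07 m), for 0.1 s.
3. the box is tipped past level over the scrap tray (angle between shell's own z axis and vertical above 1.45 rad and horizontal distance between shell and tray below 0.2 m), for 0.2 s.
4. the box stands upright on the bed between the jaws, its stub pointing out over the fixed jaw (x of shell in the frame of vise between -0.006 and 0.012 m and y of shell in the frame of vise between -0.015 and 0.015 m and z of shell in the frame of vise between 0.016 and 0.024 m and angle between shell's own z axis and vertical below 0.08 rad and angle between the x axis of shell and the x axis of vise, either way round below 0.12 rad and x of stub_mid in the frame of vise below -0.05 m), for 0.2 s.
At the end, for the whole second after the job is handed in: The box stands upright and square (0.06 rad) on the bed, stub over the fixed jaw, within 15 mm of the centre line and 3 mm of the fixed jaw; jaw opening 68 to 72.5 mm; every slug and offcut present lies in the tray; all at rest (x of shell in the frame of vise between -0.003 and 0.0035 m and y of shell in the frame of vise between -0.015 and 0.015 m and z of shell in the frame of vise between 0.016 and 0.024 m and angle between shell's own z axis and vertical below 0.06 rad and angle between the x axis of shell and the x axis of vise, either way round below 0.06 rad and x of stub_mid in the frame of vise below -0.06 m and value of joint jaw between 0.018 and 0.0225 m and linear speed of shell below 0.02 m/s and x of slug1 in the frame of tray between -0.099 and 0.099 m and y of slug1 in the frame of tray between -0.089 and 0.089 m and z of slug1 in the frame of tray between -0.002 and 0.055 m and linear speed of each of slug1, slug2, slug3, slug4, offcut1, offcut2, offcut3, offcut4, offcut5 below 0.03 m/s and x of slug2 in the frame of tray between -0.099 and 0.099 m and y of slug2 in the frame of tray between -0.089 and 0.089 m and z of slug2 in the frame of tray between -0.002 and 0.055 m and x of slug3 in the frame of tray between -0.099 and 0.099 m and y of slug3 in the frame of tray between -0.089 and 0.089 m and z of slug3 in the frame of tray between -0.002 and 0.055 m and x of slug4 in the frame of tray between -0.099 and 0.099 m and y of slug4 in the frame of tray between -0.089 and 0.089 m and z of slug4 in the frame of tray between -0.002 and 0.055 m and x of offcut1 in the frame of tray between -0.099 and 0.099 m and y of offcut1 in the frame of tray between -0.089 and 0.089 m and z of offcut1 in the frame of tray between -0.002 and 0.055 m and x of offcut2 in the frame of tray between -0.099 and 0.099 m and y of offcut2 in the frame of tray between -0.089 and 0.089 m and z of offcut2 in the frame of tray between -0.002 and 0.055 m and x of offcut3 in the frame of tray between -0.099 and 0.099 m and y of offcut3 in the frame of tray between -0.089 and 0.089 m and z of offcut3 in the frame of tray between -0.002 and 0.055 m and x of offcut4 in the frame of tray between -0.099 and 0.099 m and y of offcut4 in the frame of tray between -0.089 and 0.089 m and z of offcut4 in the frame of tray between -0.002 and 0.055 m and x of offcut5 in the frame of tray between -0.099 and 0.099 m and y of offcut5 in the frame of tray between -0.089 and 0.089 m and z of offcut5 in the frame of tray between -0.002 and 0.055 m); the robot touches nothing.
It fails at once if a bystander is moved more than 40 mm (distance of any of wrench, screwdriver, spray_can, square, coupling, plate, oil_jar from where it was at the start of the episode above 0.04 m).
Of slug1, slug2, slug3, slug4 only 2 to 4 are there at a start; the rules pass over those that are not, and their reading is None.
Of offcut1, offcut2, offcut3, offcut4, offcut5 only 3 to 5 are there at a start; the rules pass over those that are not, and their reading is None.
At some moment in a run one of offcut1, offcut2, offcut3, offcut4, offcut5 may be knocked a few centimetres aside while the robot is not near it.
It also fails if it takes over 208 s, if anything falls off the work surface, if the arm or the gripper's body presses on something with over 40 N, if the wrist force passes 120 N, or if a joint passes its speed limit or range.

## Working session

There is one attempt and no reset: what is moved stays moved. The work goes in short steps, each a Python script; the robot and the scene stay as the last script left them, time stands still between calls to the robot, and variables do not carry over. Pictures are saved under pics/ and viewed, at most 14 in all, crops included, and the job is handed in when it is done.

```bash
mkdir -p pics; python3 - <<'E'
from bench import robot
import cv2, numpy as np
for n in ("scene","top"):
    p,d=robot.capture(n); cv2.imwrite(f"pics/{n}0.png",p[:,:,::-1]); np.savez(f"{n}0.npz",p=p,d=d)
    c=robot.calibration(n); print(n,{k:np.round(v,4).tolist() for k,v in c.items()})
    R=cv2.Rodrigues(np.array(c['rvec'],float))[0]; print('cam pos',(-R.T@np.array(c['tvec']).ravel()).round(3), (d==0).mean())
print(robot.calibration("wrist")); print(robot.sense(), robot.tip_reach)
E
```

```text
scene {'intrinsics': [[426.4426, 0.0, 284.7648], [0.0, 426.4426, 211.6974], [0.0, 0.0, 1.0]], 'dist_coeffs': [-0.048, 0.0, 0.0, 0.0, 0.0], 'rvec': [1.9735, 1.6412, -0.5799], 'tvec': [-0.1123, -0.3566, 1.4997]}
cam pos [ 1.215 -0.104  0.949] 0.00415391156462585
top {'intrinsics': [[384.6785, 0.0, 283.0846], [0.0, 384.6785, 209.2277], [0.0, 0.0, 1.0]], 'dist_coeffs': [-0.1095, 0.0, 0.0, 0.0, 0.0], 'rvec': [2.1573, -2.1484, 0.1237], 'tvec': [0.0211, 0.5153, 1.139]}
cam pos [0.37  0.012 1.194] 0.004043367346938775
{'intrinsics': array([[320.7176139 ,   0.        , 284.98060461],
       [  0.        , 320.7176139 , 211.15936807],
       [  0.        ,   0.        ,   1.        ]]), 'dist_coeffs': array([0.02657269, 0.        , 0.        , 0.        , 0.        ]), 'T_tool_cam': array([[-1.80523465e-03, -9.57339760e-01, -2.88959038e-01,
         7.23404974e-02],
       [ 9.99997934e-01, -1.45830787e-03, -1.41589210e-03,
        -6.31691287e-04],
       [ 9.34098559e-04, -2.88960997e-01,  9.57340415e-01,
        -1.23444583e-01],
       [ 0.00000000e+00,  0.00000000e+00,  0.00000000e+00,
         1.00000000e+00]])}
{'t': 0.1, 'joint_pos': array([ 9.66682395e-01,  2.91215157e-01, -1.54038157e-01,  1.12669742e+00,
       -1.33024322e-05,  1.43151447e+00]), 'joint_velocities': array([-1.63904898e-03, -2.26466385e-03,  2.23528725e-03,  2.63877797e-05,
        5.78528015e-04, -8.95671530e-04]), 'joint_efforts': array([ 1.22627942e-03, -5.37979925e+01,  3.31916821e+01,  9.43156803e-03,
       -2.38200428e-04, -7.11352172e-06]), 'tcp_pos': array([0.23512615, 0.46899755, 0.24979902]), 'tool_rot': array([-2.03442953e-04,  2.30329230e-01,  9.73112590e-01, -5.40205377e-04]), 'force': array([ 0.21867895, -0.4911068 ,  0.2825047 ]), 'ft_torque': array([ 0.00349238,  0.0169678 , -0.0322763 ]), 'grasp_force': 0.0, 'grip_width': 0.08551778860725999} 0.019
```

View pics/top0.png

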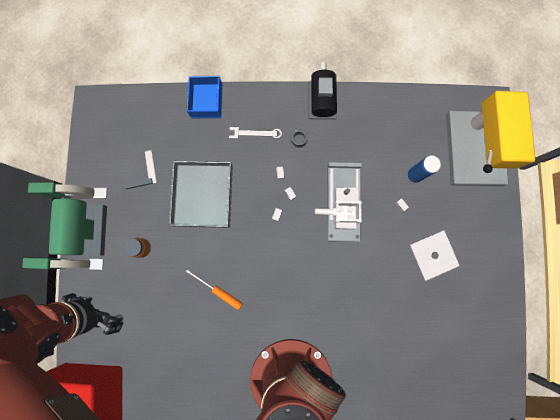

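View pics/scene0.png

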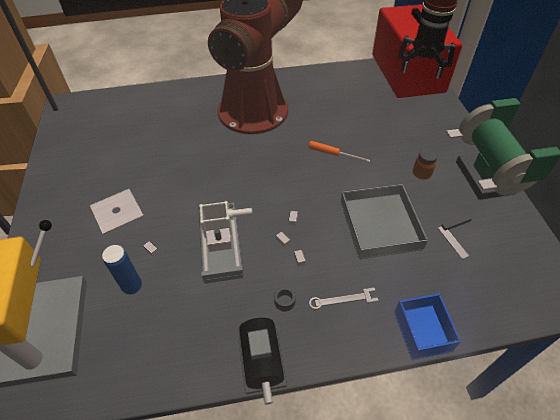

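Top view: tray centred near (201,194), fixture along (345,200) with the box at (347,212) and its stub towards (322,212). Four offcuts lie at (280,172), (290,193), (277,214) and (402,204). The bystanders are well clear, and the scene view agrees.

```bash
cat > h.py <<'E'
from bench import robot
import cv2, numpy as np
from scipy.spatial.transform import Rotation as Ro
def q2R(q): return Ro.from_quat(np.r_[q[1:],q[0]]).as_matrix()
def R2q(R): x=Ro.from_matrix(R).as_quat(); return np.r_[x[3],x[:3]]
def cam(name, sense=None):
    """K, dist, R (cam->world), camera position"""
    c=robot.calibration(name); K=c['intrinsics']; D=np.array(c['dist_coeffs'])
    if name=='wrist':
        s=sense; T=np.eye(4); T[:3,:3]=q2R(s['tool_rot']); T[:3,3]=s['tcp_pos']; T=T@c['T_tool_cam']
        return K,D,T[:3,:3],T[:3,3]
    R=cv2.Rodrigues(np.array(c['rvec'],float))[0]
    return K,D,R.T,-R.T@np.array(c['tvec'],float).ravel()
def rays(C,px):
    u=cv2.undistortPoints(np.array(px,float).reshape(-1,1,2),C[0],C[1])[:,0]
    return np.c_[u,np.ones(len(u))]@C[2].T
def plane(C,px,z):
    r=rays(C,px); return C[3]+r*((z-C[3][2])/r[:,2])[:,None]
def cloud(C,d):
    v,u=np.indices(d.shape); r=rays(C,np.c_[u.ravel(),v.ravel()])
    return (C[3]+r*d.reshape(-1,1)).reshape(*d.shape,3)
def tri(C1,p1,C2,p2):
    a=rays(C1,[p1])[0]; b=rays(C2,[p2])[0]
    s,t=np.linalg.lstsq(np.c_[a,-b],C2[3]-C1[3],rcond=None)[0]
    P=C1[3]+s*a; Q=C2[3]+t*b; return (P+Q)/2,np.linalg.norm(P-Q)
def down(yaw):
    """tool z down, tool y (closing) along world angle yaw"""
    y=np.array([np.cos(yaw),np.sin(yaw),0]); z=np.array([0,0,-1.]); return R2q(np.c_[np.cross(y,z),y,z])
def snap(name,fn=None):
    s=robot.sense(); p,d=robot.capture(name); C=cam(name,s)
    if fn: cv2.imwrite(f'pics/{fn}.png',p[:,:,::-1]); np.savez(fn+'.npz',p=p,d=d,t=s['tcp_pos'],q=s['tool_rot'])
    return p,d,C
E
python3 - <<'E'
from h import *
t=np.load('top0.npz'); s=np.load('scene0.npz'); CT=cam('top'); CS=cam('scene')
P=cloud(CT,t['d'])
print('bench z', np.median(P[260:300,100:260,2]))
def blobs(p,d,C,roi,thr=150):
    g=p.min(2); m=np.zeros_like(g); x0,y0,x1,y1=roi; m[y0:y1,x0:x1]=(g[y0:y1,x0:x1]>thr)*255
    for c in cv2.findContours(m,cv2.RETR_EXTERNAL,cv2.CHAIN_APPROX_NONE)[0]:
        a=cv2.contourArea(c)
        if a<15: continue
        (cx,cy),wh,an=cv2.minAreaRect(c); W=plane(C,c[:,0],0.02)[:,:2].astype(np.float32)
        r=cv2.minAreaRect(W); 
        mm=np.zeros_like(g); cv2.drawContours(mm,[c],-1,1,-1)
        yield (cx,cy),a,r,np.median(cloud(C,d)[mm>0],0)
for n,C,im,rois in(('top',CT,t,[(265,160,305,230),(390,190,415,218)]),('scene',CS,s,[(270,205,315,268),(138,236,162,256)])):
    for roi in rois:
        for c,a,r,z in blobs(im['p'],im['d'],C,roi): print(n,np.round(c,1),a,'w@20mm',np.round(r[0],4),np.round(r[1],3),round(r[2],1),'cloud',z.round(3))
def corners(roi,z0,z1,name):
    x0,y0,x1,y1=roi; Q=P[y0:y1,x0:x1].reshape(-1,3); Q=Q[(Q[:,2]>z0)&(Q[:,2]<z1)]
    r=cv2.minAreaRect(Q[:,:2].astype(np.float32)); print(name,len(Q),np.round(r[0],4),np.round(r[1],3),round(r[2],2),'z',np.median(Q[:,2]).round(4))
corners((160,150,245,240),.035,.06,'tray rim')
corners((320,155,370,250),.012,.03,'vise base')
corners((320,155,370,250),.045,.065,'jaws')
corners((320,155,370,250),.07,.1,'box/post')
a=cv2.resize(t['p'][150:250,300:380],None,fx=6,fy=6,interpolation=cv2.INTER_CUBIC)
b=cv2.resize(s['p'][190:290,185:265],None,fx=6,fy=6,interpolation=cv2.INTER_CUBIC)
cv2.imwrite('pics/crop1.png',np.hstack([a,b])[:,:800,::-1][:600])
E
```

```text
bench z -0.0007810422187357613
top [276.4 214. ] 68.0 w@20mm [0.502 0.044] [0.021 0.036] 72.0 cloud [0.502 0.045 0.019]
top [290.  192.7] 68.5 w@20mm [0.5681 0.0021] [0.036 0.023] 31.9 cloud [0.568 0.002 0.019]
top [279.5 171.5] 62.5 w@20mm [0.6352 0.0351] [0.035 0.022] 0.3 cloud [0.634 0.034 0.018]
top [402.3 204.1] 65.5 w@20mm [ 0.534  -0.3467] [0.036 0.021] 39.0 cloud [ 0.535 -0.347  0.019]
scene [299.2 255.6] 61.5 w@20mm [0.6345 0.0356] [0.033 0.018] 5.8 cloud [0.636 0.035 0.021]
scene [282.5 237. ] 53.0 w@20mm [0.5687 0.0037] [0.034 0.014] 28.8 cloud [0.569 0.004 0.021]
scene [292.8 215.7] 49.5 w@20mm [0.5027 0.0446] [0.018 0.033] 70.3 cloud [0.504 0.044 0.021]
scene [149.8 246.8] 62.0 w@20mm [ 0.5354 -0.3458] [0.034 0.019] 35.9 cloud [ 0.536 -0.345  0.02 ]
tray rim 430 [0.5626 0.2768] [0.181 0.202] 89.32 z 0.0431
vise base 1530 [ 0.5396 -0.1625] [0.1  0.24] 89.08 z 0.0199
jaws 466 [ 0.558  -0.1588] [0.08  0.203] 89.41 z 0.0546
box/post 331 [ 0.5014 -0.1542] [0.1   0.114] 38.46 z 0.0852
```

```bash
python3 - <<'E'
import cv2;a=cv2.imread('pics/crop1.png');print(a.shape)
E
```

```text
(600, 800, 3)
```

View pics/crop1.png

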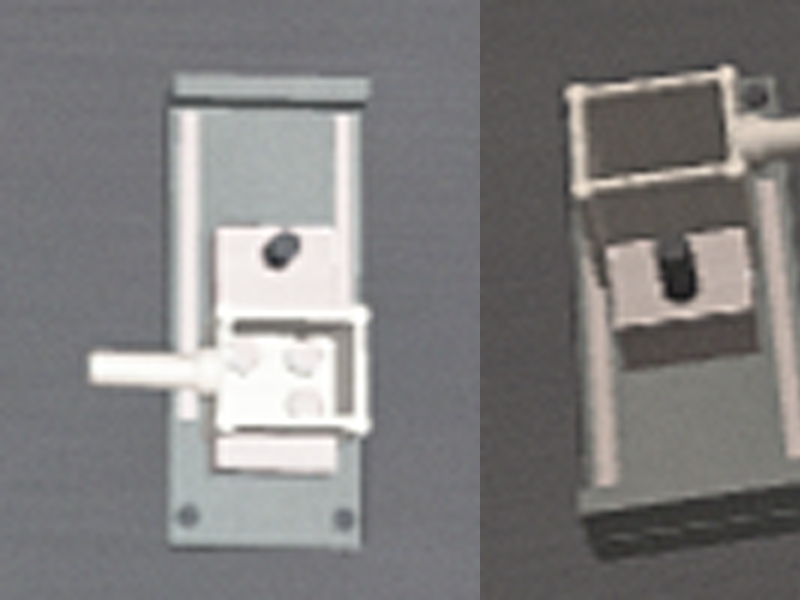

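The crop shows three slugs lying in the box and the dark post on the moving jaw, with the stub pointing to +y. The measured sizes fit the text: tray 202x181 mm, base 240x100 mm, offcuts 36x21 mm. Next I take two wrist views of the fixture and check IK for the key poses.

```bash
python3 - <<'E'
from h import *
for i,(x,y) in enumerate(((0.50,-0.10),(0.46,-0.16))):
    robot.reach([x,y,0.27],down(0.0)); robot.sleep(0.3)
    p,d,C=snap('wrist',f'w{i}'); print(robot.sense()['t'],robot.sense()['joint_pos'].round(2),'cam',C[3].round(3))
    P=cloud(C,d)
    def rect(z0,z1,name,lo=(0.38,-0.24),hi=(0.72,-0.04)):
        m=(P[...,2]>z0)&(P[...,2]<z1)&(P[...,0]>lo[0])&(P[...,0]<hi[0])&(P[...,1]>lo[1])&(P[...,1]<hi[1])&(d>0)
        m=cv2.morphologyEx(m.astype(np.uint8),cv2.MORPH_OPEN,np.ones((3,3)))>0
        Q=P[m]
        if len(Q)<10: print(name,'none');return
        r=cv2.minAreaRect(Q[:,:2].astype(np.float32)); print(name,len(Q),np.round(r[0],4),np.round(r[1],4),round(r[2],2),'z',np.round(np.median(Q[:,2]),4), np.median(Q[:,:2],0).round(4))
    rect(.012,.028,'base'); rect(.050,.060,'jaws',hi=(.72,-.13)); rect(.086,.095,'boxtop',hi=(.54,-.05)); rect(.080,.095,'post',lo=(.545,-.2)); rect(.06,.085,'stub',lo=(.45,-.125),hi=(.55,-.05))
    if i==0:
        Q=P[100:300,100:460].reshape(-1,3);
# ik checks
A=np.array([0.5026,-0.09,0.072])
for k in (0,np.pi):
    print('grasp',k,robot.inverse_kinematics(A,down(k)),'place',robot.inverse_kinematics([0.434,-0.162,0.075],down(k+np.pi/2)))
E
```

```text
2.6917 [-0.34  0.25 -0.15  1.16  0.    1.23] cam [ 0.501 -0.027  0.393]
base 8486 [ 0.5406 -0.1635] [0.0998 0.2387] 89.09 z 0.0204 [ 0.5714 -0.1514]
jaws 2472 [ 0.52   -0.1647] [0.0677 0.1235] 88.97 z 0.0552 [ 0.5462 -0.1606]
boxtop 1113 [ 0.5049 -0.1657] [0.0734 0.0617] 89.81 z 0.09 [ 0.5057 -0.1648]
post 199 [ 0.566 -0.164] [0.0148 0.0146] 89.54 z 0.087 [ 0.5659 -0.1629]
stub 1037 [ 0.5054 -0.097 ] [0.0241 0.056 ] 0.02 z 0.0796 [ 0.5057 -0.0964]
3.4333 [-0.48  0.21 -0.21  1.15  0.    1.09] cam [ 0.461 -0.087  0.393]
base 10009 [ 0.5375 -0.1636] [0.1009 0.2323] 88.8 z 0.0203 [ 0.5615 -0.1547]
jaws 2696 [ 0.5201 -0.1656] [0.0646 0.1228] 89.52 z 0.0551 [ 0.5492 -0.161 ]
boxtop 1248 [ 0.5058 -0.1662] [0.0733 0.0623] 88.96 z 0.0899 [ 0.5065 -0.1639]
post 221 [ 0.5659 -0.1641] [0.0148 0.0146] 3.37 z 0.087 [ 0.5653 -0.1635]
stub 1156 [ 0.506 -0.097] [0.0234 0.0558] 0.26 z 0.0794 [ 0.5057 -0.0962]
grasp 0 [-0.32045517  0.43964711 -0.45347025  0.67767896  0.          1.25034116] place [-0.51527825  0.36259843 -0.57416601  0.63403188  0.         -0.51527825]
grasp 3.141592653589793 [-0.32045517  0.43964711 -0.45347025  0.67767896  0.         -1.8912515 ] place [-0.51527825  0.36259843 -0.57416601  0.63403188  0.          2.6263144 ]
```

View pics/w1.png

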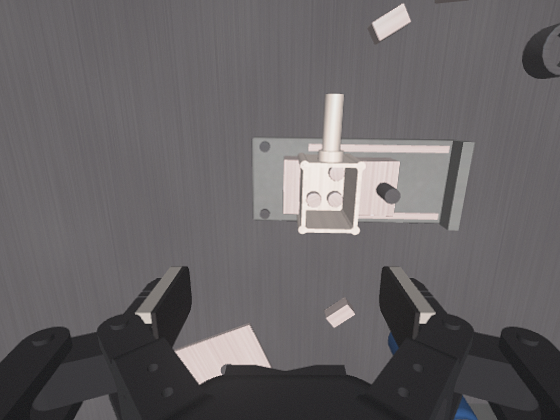

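The wrist view shows the three slugs at (335,173), (314,199) and (336,199), the post at (388,192) and the stub at (333,125). Heights measure base 20, jaws 55, post 87 and box 90 mm, so everything is consistent. The fixture origin is about (0.512, -0.1635) with yaw -0.9°. I open the jaw now.

```bash
cat >> h.py <<'E'
VO=np.array([0.512,-0.1635]); VY=np.deg2rad(-0.9)
def vw(x,y,z): c,s=np.cos(VY),np.sin(VY); return np.array([VO[0]+c*x-s*y,VO[1]+s*x+c*y,z])
def st(tag):
    s=robot.sense(); print(tag,'t',round(s['t'],2),'tcp',s['tcp_pos'].round(4),'F',s['force'].round(1),'M',s['ft_torque'].round(2),'w',round(s['grip_width'],4),'gf',round(s['grasp_force'],1)); return s
def pour(c,al,z,phi):
    """tool pose: box centre line above c (xy), tool elevation al, heading phi"""
    X=np.array([-np.sin(phi),np.cos(phi),0]); Z=np.array([np.cos(phi)*np.cos(al),np.sin(phi)*np.cos(al),np.sin(al)])
    return np.r_[c+0.075*X[:2],z],R2q(np.c_[X,np.cross(Z,X),Z])
E
python3 - <<'E'
from h import *
q=down(np.pi/2+VY)
robot.reach([0.566,-0.164,0.16],q); robot.movel([0.566,-0.164,0.081],v=0.1); st('at post')
robot.grab(20); s=st('grip')
p=s['tcp_pos']+0.042*np.array([np.cos(VY),np.sin(VY),0])
robot.movel(p,v=0.06); st('pulled'); robot.gripper_open(); robot.movel(p+[0,0,.08]); st('up')
for phi in (0.3,0.45,0.6,0.8):
  for z in (0.26,0.3):
    print(phi,z,[ (np.round(j,2).tolist() if j is not None else None) if a in(-1.57,0.7) else j is not None for a in (-1.57,-.8,0,.5,.7) for j in [robot.inverse_kinematics(*pour(np.array([0.575,0.277]),a,z,phi))]])
E
```

```text
at post t 5.7 tcp [ 0.5664 -0.1642  0.0816] F [-0.3  0.4  0.5] M [ 0.02 -0.05  0.  ] w 0.0855 gf 0.0
grip t 6.33 tcp [ 0.5661 -0.1627  0.0812] F [0.1 6.2 4.8] M [ 1.25 -0.01 -0.01] w 0.0153 gf 22.0
pulled t 7.18 tcp [ 0.6079 -0.1633  0.0812] F [-1.9  1.   2.5] M [0.13 0.4  0.02] w 0.0152 gf 21.9
up t 8.55 tcp [ 0.6077 -0.1632  0.1605] F [-0.5  0.9 -0.5] M [ 0.02 -0.01 -0.01] w 0.0856 gf 0.0
0.3 0.26 [[0.45, 0.54, 0.26, 1.29, -0.0, 1.72], True, False, False, None]
0.3 0.3 [[0.45, 0.53, 0.35, 1.38, -0.0, 1.72], True, False, False, None]
0.45 0.26 [[0.45, 0.52, 0.22, 1.27, -0.0, 1.57], True, False, False, None]
0.45 0.3 [[0.45, 0.51, 0.31, 1.37, -0.0, 1.57], True, False, False, None]
0.6 0.26 [[0.45, 0.49, 0.18, 1.26, 0.0, 1.42], True, False, False, None]
0.6 0.3 [[0.45, 0.48, 0.27, 1.35, 0.0, 1.42], True, False, False, None]
0.8 0.26 [[0.44, 0.46, 0.13, 1.24, 0.0, 1.22], True, False, False, None]
0.8 0.3 [[0.44, 0.45, 0.22, 1.33, 0.0, 1.22], True, False, False, None]
```

Jaw pulled 42 mm. The radial tilt isn't reachable, so I scan headings for tipped poses.

```bash
python3 - <<'E'
from h import *
for al in (0.0,0.3,0.5,0.7):
  for z in (0.2,0.25,0.3,0.35,0.4,0.5):
    out=[]
    for phi in np.arange(-3.0,3.15,0.25):
        j=robot.inverse_kinematics(*pour(np.array([0.565,0.277]),al,z,phi))
        if j is not None: out.append((round(phi,2),np.round(j,2).tolist()))
    print(al,z,[o[0] for o in out], out[len(out)//2] if out else '')
E
```

```text
0.0 0.2 [np.float64(-0.5), np.float64(-0.25), np.float64(1.5), np.float64(1.75)] (np.float64(1.5), [-0.2, 1.03, -0.31, 1.8, 1.44, -1.57])
0.0 0.25 [np.float64(-0.5), np.float64(-0.25), np.float64(0.0), np.float64(1.5)] (np.float64(0.0), [0.77, 0.85, -1.06, -1.91, -0.77, 1.57])
0.0 0.3 [np.float64(-0.5), np.float64(-0.25), np.float64(0.0), np.float64(1.25), np.float64(1.5)] (np.float64(0.0), [0.77, 0.69, -1.07, -1.76, -0.77, 1.57])
0.0 0.35 [np.float64(-0.5), np.float64(-0.25), np.float64(0.0), np.float64(0.25), np.float64(1.25)] (np.float64(0.0), [0.77, 0.53, -1.06, -1.59, -0.77, 1.57])
0.0 0.4 [np.float64(-0.5), np.float64(-0.25), np.float64(0.0), np.float64(0.25), np.float64(0.5), np.float64(1.0), np.float64(1.25)] (np.float64(0.25), [0.63, 0.32, -1.19, -1.51, -0.38, 1.57])
0.0 0.5 [np.float64(-0.5), np.float64(-0.25), np.float64(0.0), np.float64(0.25), np.float64(0.5), np.float64(0.75), np.float64(1.0), np.float64(1.25)] (np.float64(0.5), [0.42, -0.08, -1.14, -1.06, 0.08, 1.57])
0.3 0.2 [] 
0.3 0.25 [] 
0.3 0.3 [] 
0.3 0.35 [] 
0.3 0.4 [] 
0.3 0.5 [np.float64(0.0), np.float64(0.25)] (np.float64(0.25), [0.62, 0.44, -1.17, -1.93, -0.35, 1.46])
0.5 0.2 [] 
0.5 0.25 [] 
0.5 0.3 [] 
0.5 0.35 [] 
0.5 0.4 [] 
0.5 0.5 [] 
0.7 0.2 [] 
0.7 0.25 [] 
0.7 0.3 [] 
0.7 0.35 [] 
0.7 0.4 [] 
0.7 0.5 []
```

```bash
cat >> h.py <<'E'
def gpose(ang,g,flip):
    """R of tool gripping the stub; ang = world direction stub->box, g = depression of the tool"""
    b=np.array([np.cos(ang),np.sin(ang),0]); Z=np.cos(g)*b-np.array([0,0,np.sin(g)]); Y=flip*np.cross([0,0,1.],b)
    return np.c_[np.cross(Y,Z),Y,Z]
def tip(ang,g,flip,e,rho):
    """from gpose: raise the tool to elevation e, then roll by rho about its own z"""
    return gpose(ang,-e,flip)@Ro.from_euler('z',rho).as_matrix()
def boxoff(g,flip,R,p):
    """tool->world vector of box-frame point p (origin = stub grip point, x away along stub into box, z up)"""
    G=gpose(0,g,flip); return R@(G.T@np.array(p))
E
python3 - <<'E'
from h import *
tc=np.array([0.5626,0.277])
gp=vw(-0.007,0.074,0.072)
for g in (0.7,0.9,1.1):
  for flip in (1,-1):
    ik=lambda p,R: robot.inverse_kinematics(p,R2q(R))
    f=lambda j: None if j is None else np.round(j,2).tolist()
    print('g',g,flip,'grasp',f(ik(gp,gpose(-np.pi/2+VY,g,flip))),'place',f(ik(vw(-0.071,0,0.076),gpose(VY,g,flip))))
    for e in (-0.3,-0.15,0,):
      for z in (0.22,0.27,0.32):
        o=[]
        for phi in np.arange(-1.5,2.1,0.25):
          for rho in (np.pi,-np.pi):
            R=tip(phi,g,flip,e,rho); off=boxoff(g,flip,R,[0.075,0,0.018])
            j=ik(np.r_[tc-off[:2],z],R)
            if j is not None: o.append((round(phi,2),f(j)))
        tilt=np.degrees(np.arccos((R@gpose(0,g,flip).T)[2,2]))
        if o: print('   e',e,z,'tilt',round(tilt),[x[0] for x in o][::2],o[len(o)//2])
E
```

```text
g 0.7 1 grasp [0.14, 0.66, -0.42, 0.66, -0.86, 1.81] place None
   e -0.3 0.22 tilt 123 [np.float64(-1.0), np.float64(-0.75), np.float64(-0.5), np.float64(-0.25), np.float64(0.0), np.float64(0.75), np.float64(1.0), np.float64(1.25), np.float64(1.5), np.float64(1.75), np.float64(2.0)] (np.float64(0.75), [-0.04, 0.49, -1.29, -1.37, 0.74, 2.85])
   e -0.3 0.27 tilt 123 [np.float64(-1.0), np.float64(-0.75), np.float64(-0.5), np.float64(-0.25), np.float64(0.0), np.float64(0.25), np.float64(0.75), np.float64(1.0), np.float64(1.25), np.float64(1.5), np.float64(1.75)] (np.float64(0.25), [0.43, 0.31, -1.3, -1.3, -0.18, -3.09])
   e -0.3 0.32 tilt 123 [np.float64(-1.0), np.float64(-0.75), np.float64(-0.5), np.float64(-0.25), np.float64(0.0), np.float64(0.25), np.float64(0.5), np.float64(0.75), np.float64(1.0), np.float64(1.25), np.float64(1.5), np.float64(1.75)] (np.float64(0.5), [0.18, 0.07, -1.25, -1.01, 0.31, 3.04])
   e -0.15 0.22 tilt 131 [np.float64(-1.0), np.float64(-0.75), np.float64(-0.5), np.float64(-0.25), np.float64(0.0), np.float64(1.0), np.float64(1.25), np.float64(1.5), np.float
[... 10878 characters left out ...]
 -0.15 0.32 tilt 108 [np.float64(-1.0), np.float64(-0.75), np.float64(-0.5), np.float64(-0.25), np.float64(0.0), np.float64(0.75), np.float64(1.0), np.float64(1.25), np.float64(1.5), np.float64(1.75)] (np.float64(0.75), [-0.02, 0.35, -1.26, -1.4, 0.76, -0.14])
   e 0 0.22 tilt 117 [np.float64(-0.5), np.float64(1.25), np.float64(1.5)] (np.float64(1.25), [-0.22, 0.93, -0.98, -1.91, 1.47, -0.0])
   e 0 0.27 tilt 117 [np.float64(-0.5), np.float64(-0.25), np.float64(1.25)] (np.float64(-0.25), [0.79, 0.79, -1.07, -1.86, -1.04, 0.0])
   e 0 0.32 tilt 117 [np.float64(-0.5), np.float64(-0.25), np.float64(0.0), np.float64(1.0), np.float64(1.25)] (np.float64(0.0), [0.66, 0.65, -1.25, -1.9, -0.66, 0.0])
```

```bash
cat >> h.py <<'E'
G=0.85; FL=-1
def vis(P,d,z0,z1,lo,hi):
    m=(P[...,2]>z0)&(P[...,2]<z1)&(P[...,:2]>lo).all(2)&(P[...,:2]<hi).all(2)&(d>0)
    m=cv2.morphologyEx(m.astype(np.uint8),cv2.MORPH_OPEN,np.ones((3,3)))>0
    return P[m]
def mar(Q):
    r=cv2.minAreaRect(Q[:,:2].astype(np.float32)); return np.round(r[0],4),np.round(r[1],4),round(r[2],2)
E
python3 - <<'E'
from h import *
robot.reach([0.50,-0.14,0.27],down(0.0)); robot.sleep(.3)
p,d,C=snap('wrist','w2'); P=cloud(C,d)
B=vis(P,d,.086,.095,(.44,-.24),(.56,-.05)); print('box',mar(B))
S=vis(P,d,.076,.085,(.45,-.118),(.56,-.05)); print('stub',mar(S),S[:,2].max())
for y0 in (-.115,-.1,-.085): 
    q=S[(S[:,1]>y0)&(S[:,1]<y0+.012)]; print(' x mid',q[:,0].min().round(4),q[:,0].max().round(4), np.percentile(q[:,2],95).round(4))
print('post',mar(vis(P,d,.08,.095,(.57,-.2),(.68,-.12)))); print('jaws',mar(vis(P,d,.05,.06,(.57,-.24),(.7,-.12))),mar(vis(P,d,.05,.06,(.43,-.24),(.5,-.14))))
gp=vw(-0.007,0.074,0.072); print(gp)
R=gpose(-np.pi/2+VY,G,FL); q=R2q(R)
print(robot.inverse_kinematics(gp-0.09*R[:,2],q),robot.inverse_kinematics(gp,q),robot.inverse_kinematics(vw(-0.071,0,.076),R2q(gpose(VY,G,FL))))
E
```

```text
box (array([ 0.5054, -0.1661]), array([0.0734, 0.0616]), 88.6)
stub (array([ 0.5069, -0.093 ]), array([0.0491, 0.0164]), 89.81) 0.08281964401575365
 x mid 0.4987 0.5135 0.0814
 x mid 0.4987 0.5141 0.0817
 x mid 0.4988 0.5151 0.0815
post (array([ 0.6079, -0.1648]), array([0.0154, 0.0146]), 54.12)
jaws (array([ 0.601 , -0.1651]), array([0.0599, 0.0441]), 88.9) (array([ 0.468 , -0.1736]), array([0.0328, 0.0659]), 23.6)
[ 0.50616321 -0.08939918  0.072     ]
[ 0.1879624   0.52716001 -0.32965022  0.88983624 -0.70278047 -1.30251431] [ 0.07595444  0.58277371 -0.46209816  0.60616249 -0.71711437 -1.44905033] [-0.84235415  0.26928543 -1.24512675 -0.480376    0.50696443  2.45719382]
```

```bash
python3 - <<'E'
from h import *
z=np.load('w2.npz'); C=cam('wrist',{'tcp_pos':z['t'],'tool_rot':z['q']}); P=cloud(C,z['d'])
for y0 in (-.155,-.165,-.175):
    m=(abs(P[...,1]-y0)<.004)&(abs(P[...,2]-.055)<.003)&(P[...,0]<.49); print('fixed jaw x',P[m][:,0].min().round(4),P[m][:,0].max().round(4))
    m=(abs(P[...,1]-y0)<.004)&(abs(P[...,2]-.020)<.003); print('base x',P[m][:,0].min().round(4))
gp=np.array([0.5064,-0.0905,0.072])
R=gpose(-np.pi/2+VY,G,FL); q=R2q(R)
robot.reach(gp-0.09*R[:,2],q); robot.movel(gp,v=0.1); st('at stub')
robot.grab(110); s=st('grip')
robot.movel(s['tcp_pos']+[0,0,.03],v=0.05); robot.sleep(.2); st('lift')
robot.movel(s['tcp_pos']+[0,0,.13],v=0.1); robot.sleep(.3); st('lift2')
p,d,C=snap('wrist','w3'); snap('scene','s3')
a=cv2.imread('pics/w3.png'); b=cv2.imread('pics/s3.png')[130:330,140:340]
cv2.imwrite('pics/v3.png',np.hstack([cv2.resize(a,(400,300)),cv2.resize(b,(300,300))]))
E
```

```text
fixed jaw x 0.4592 0.4811
base x 0.4216
fixed jaw x 0.4588 0.4809
base x 0.4223
fixed jaw x 0.4584 0.4807
base x 0.4214
at stub t 13.42 tcp [ 0.5067 -0.0903  0.0723] F [-0.1  0.9  0.8] M [ 0.69 -0.03  0.01] w 0.0854 gf 0.0
grip t 14.07 tcp [ 0.5065 -0.0905  0.0722] F [-1.3  2.   4.3] M [ 0.35  0.15 -0.3 ] w 0.0153 gf 107.4
lift t 15.03 tcp [ 0.5063 -0.0905  0.102 ] F [ 0.6 -0.7 -5.1] M [ 1.63 -0.01  0.03] w 0.0154 gf 109.0
lift2 t 16.48 tcp [ 0.5063 -0.0905  0.2019] F [ 0.4  0.1 -5.2] M [ 1.63 -0.    0.  ] w 0.0152 gf 109.0
```

View pics/v3.png

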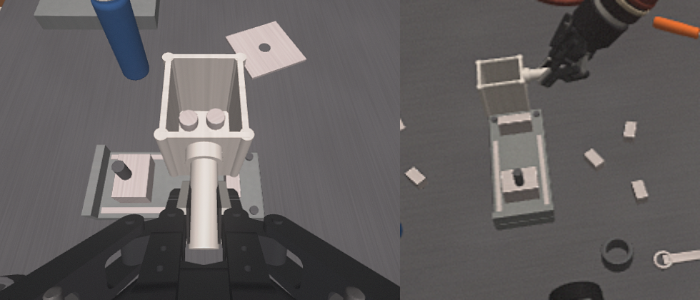

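The box is held by the stub and looks level, with slugs visible inside at (190,120) and (215,118); the jaw stands open. Next I check the rim plane, then carry the box over the tray and roll it.

```bash
cat >> h.py <<'E'
def rim(P,d,c,zt,r=0.065):
    """rim plane of the box near xy c, height zt: normal and rectangle"""
    m=(abs(P[...,2]-zt)<.012)&(np.linalg.norm(P[...,:2]-c,axis=2)<r)&(d>0)
    Q=P[m]
    for _ in range(4):
        A=np.c_[Q[:,:2]-c,np.ones(len(Q))]; k=np.linalg.lstsq(A,Q[:,2],rcond=None)[0]; res=Q[:,2]-A@k
        Q=Q[abs(res)<max(.0015,2*abs(res).mean())]
    return k.round(4),mar(Q),len(Q)
E
python3 - <<'E'
from h import *
z=np.load('w3.npz'); C=cam('wrist',{'tcp_pos':z['t'],'tool_rot':z['q']}); P=cloud(C,z['d'])
print('rim',rim(P,z['d'],np.array([.505,-.166]),.22))
tc=np.array([0.5626,0.277]); phi=-0.25; e=-0.15; zt=0.24
offs=[boxoff(G,FL,tip(phi,G,FL,e,np.deg2rad(r)),[0.075,0,0.018]) for r in (0,60,120,150,180)]
print(np.round(offs,3))
R=tip(phi,G,FL,e,np.pi); off=(offs[2]+offs[4])/2
tcp=np.r_[tc-off[:2],zt]; 
j=np.array(robot.inverse_kinematics(tcp,R2q(R))); print('pour',j.round(2),tcp.round(3))
jl=np.array(robot.inverse_kinematics(tcp,R2q(tip(phi,G,FL,e,0)))); print('level',jl.round(2))
print('carry',[np.round(robot.inverse_kinematics([x,y,.28],R2q(gpose(a,G,FL))),2).tolist() for x,y,a in ((.5,0.05,-1.2),(.5,.2,-.6),(tcp[0],tcp[1],-.25))])
E
```

```text
rim (array([-0.0025, -0.057 ,  0.2164]), (array([ 0.5057, -0.1519]), array([0.1016, 0.0623]), 88.72), 8261)
[[ 0.044 -0.011  0.062]
 [ 0.025 -0.067  0.028]
 [ 0.015 -0.065 -0.039]
 [ 0.017 -0.04  -0.064]
 [ 0.025 -0.006 -0.073]]
pour [ 0.84  0.63 -0.99 -1.3  -1.07  0.28] [0.543 0.313 0.24 ]
level [ 0.84  0.63 -0.99 -1.3  -1.07 -2.86]
carry [[0.36, 0.25, -0.33, 0.97, -0.72, -1.59], [0.59, 0.14, -0.5, 0.62, -0.66, -2.06], [0.66, 0.19, -0.46, 0.43, -0.55, -2.37]]
```

```bash
python3 - <<'E'
from h import *
tcp=np.array([0.543,0.313,0.24])
for x,y,a in ((.5,0.05,-1.2),(.5,.2,-.6),(tcp[0],tcp[1],-.25)):
    robot.reach([x,y,.28],R2q(gpose(a,G,FL)))
s=st('over tray'); print(s['joint_pos'].round(2))
jl=np.array(robot.inverse_kinematics(tcp,R2q(tip(-.25,G,FL,-.15,0)))); print(jl.round(2))
robot.move_joints(jl); st('level')
for r in (1.6,2.4,np.pi):
    j=jl.copy(); j[5]+=r; robot.move_joints(j); robot.sleep(.3); st(f'roll {r:.2f}')
robot.sleep(1.0)
s=robot.sense(); p,d,C=snap('scene','s4'); st('poured')
cv2.imwrite('pics/v4.png',cv2.resize(cv2.imread('pics/s4.png')[130:300,260:500],None,fx=3,fy=3))
E
```

```text
over tray t 18.46 tcp [0.5433 0.3115 0.2788] F [ 0.6 -1.  -5. ] M [ 0.35  1.65 -0.04] w 0.0154 gf 109.5
[ 0.66  0.19 -0.45  0.43 -0.55 -2.37]
[ 0.84  0.63 -0.99 -1.3  -1.07 -2.86]
level t 19.98 tcp [0.5435 0.313  0.2403] F [-0.3 -0.3 -5.5] M [0.55 2.27 0.01] w 0.0153 gf 109.8
roll 1.60 t 21.71 tcp [0.543 0.313 0.24 ] F [ 0.3  0.4 -4.3] M [ 0.68  2.14 -0.  ] w 0.0155 gf 109.4
roll 2.40 t 22.79 tcp [0.543 0.313 0.24 ] F [ 0.2 -0.4 -4. ] M [0.6  2.01 0.01] w 0.0154 gf 109.2
roll 3.14 t 23.83 tcp [0.543 0.313 0.24 ] F [ 0.3 -0.1 -3.6] M [ 0.56  1.98 -0.03] w 0.015 gf 109.1
poured t 24.88 tcp [0.543 0.313 0.24 ] F [ 0.6 -0.2 -3.6] M [ 0.52  1.97 -0.02] w 0.0155 gf 109.1
```

View pics/v4.png

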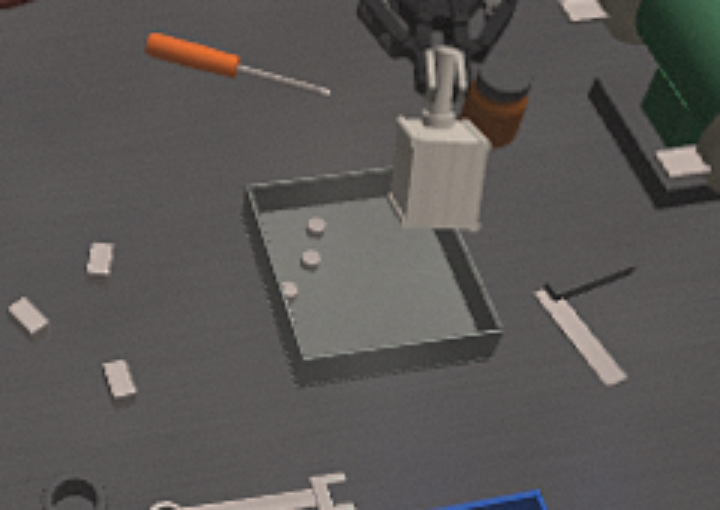

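Three slugs lie in the tray at (316,227), (311,259) and (289,291) in this crop, none on the bench. Now I carry the box to above the fixture and check its attitude and that it is empty.

```bash
python3 - <<'E'
from h import *
q=R2q(gpose(VY,G,FL)); a=np.array([.42,.08,.32]); b=vw(-.070,0,.21)
print(np.round(robot.inverse_kinematics(a,q),2),np.round(robot.inverse_kinematics(b,q),2))
robot.reach(a,q); print(robot.sense()['joint_pos'].round(2)); robot.reach(b,q); robot.sleep(.4); s=st('pre'); print(s['joint_pos'].round(2))
p,d,C=snap('wrist','w5'); snap('top','t5'); P=cloud(C,d); c=vw(.005,0,0)[:2]
k=d>0
for nm,y in (('y+',.028),('y-',-.028)):
    w=vw(.005,y,0)[:2]; m=k&(abs(P[...,1]-w[1])<.006)&(abs(P[...,0]-w[0])<.03)&(abs(P[...,2]-.228)<.02); Q=P[m]; print(nm,len(Q),np.percentile(Q[:,2],[90,97]).round(4))
for nm,x in (('near',-.028),('far',.038)):
    w=vw(x,0,0)[:2]; m=k&(abs(P[...,0]-w[0])<.006)&(abs(P[...,1]-w[1])<.02)&(abs(P[...,2]-.228)<.02); Q=P[m]; print(nm,len(Q),np.percentile(Q[:,2],[90,97]).round(4) if len(Q) else '')
B=P[k&(P[...,2]>.218)&(P[...,2]<.236)&(np.linalg.norm(P[...,:2]-c,axis=2)<.06)&(P[...,0]>.476)]; print(mar(B), 'expect',c)
a=cv2.imread('pics/w5.png'); b=cv2.imread('pics/t5.png')[150:250,150:310]
cv2.imwrite('pics/v5.png',np.hstack([cv2.resize(a,(440,330)),cv2.resize(b,(360,225)),][:1]+[cv2.copyMakeBorder(cv2.resize(b,(360,225)),0,105,0,0,cv2.BORDER_CONSTANT)]))
E
```

```text
[ 0.05 -0.47 -0.92  0.4  -0.04 -3.09] [-0.84 -0.14 -1.03  0.15  0.51  2.46]
[ 0.05 -0.47 -0.92  0.4  -0.04 -3.09]
pre t 32.68 tcp [ 0.442  -0.1624  0.21  ] F [ 0.  -0.2 -4.3] M [ 0.08  1.52 -0.  ] w 0.0149 gf 109.6
[-0.84 -0.14 -1.03  0.15  0.51  2.46]
y+ 1396 [0.2274 0.2278]
y- 1525 [0.2273 0.2277]
near 2154 [0.2275 0.2279]
far 2295 [0.2266 0.227 ]
(array([ 0.5152, -0.1653]), array([0.0621, 0.0785]), 88.89) expect [ 0.51699938 -0.16357854]
```

View pics/v5.png

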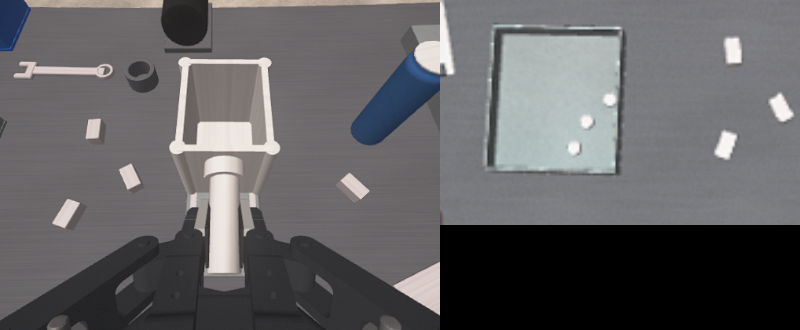

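The box is level (rim within 1 mm), its floor looks empty, and all three slugs are in the tray. I lower it onto the bed.

```bash
python3 - <<'E'
from h import *
p=vw(-.070,0.001,.085); robot.movel(p,v=.1); robot.sleep(.2); st('low')
hit=robot.movel(vw(-.070,0.001,.066),v=.02,until_force=4); s=st(f'hit {hit}')
robot.sleep(.3); robot.gripper_open(); st('open')
R=gpose(VY,G,FL); robot.movel(s['tcp_pos']-.1*R[:,2],v=.15)
robot.reach([.48,-.16,.30],down(np.pi/2)); robot.sleep(.3)
p,d,C=snap('wrist','w6'); P=cloud(C,d); st('view')
B=vis(P,d,.086,.095,(.44,-.24),(.57,-.1)); print('boxtop',mar(B),np.median(B[:,2]))
print('post',mar(vis(P,d,.08,.095,(.57,-.2),(.68,-.12))))
S=vis(P,d,.076,.085,(.40,-.19),(.47,-.13)); print('stub',mar(S))
E
```

```text
low t 34.38 tcp [ 0.4423 -0.1616  0.0855] F [-0.7  0.7 -3.4] M [ 0.02  1.45 -0.04] w 0.0151 gf 109.6
hit True t 35.04 tcp [ 0.4423 -0.1614  0.0721] F [2.4 0.8 0.7] M [-0.03  0.11  0.03] w 0.015 gf 110.0
open t 36.02 tcp [ 0.4412 -0.1608  0.0716] F [ 0.4 -0.1 -0.3] M [-0.02  0.6   0.01] w 0.0851 gf 0.0
view t 39.5 tcp [ 0.4799 -0.1601  0.3   ] F [ 0.1 -0.6 -0.4] M [0.   0.01 0.06] w 0.0853 gf 0.0
boxtop (array([ 0.5167, -0.1648]), array([0.0611, 0.0733]), 89.06) 0.08991659115822007
post (array([ 0.608 , -0.1654]), array([0.0154, 0.0143]), 1.08)
stub (array([ 0.4452, -0.1634]), array([0.0159, 0.0493]), 88.83)
```

View pics/w6.png

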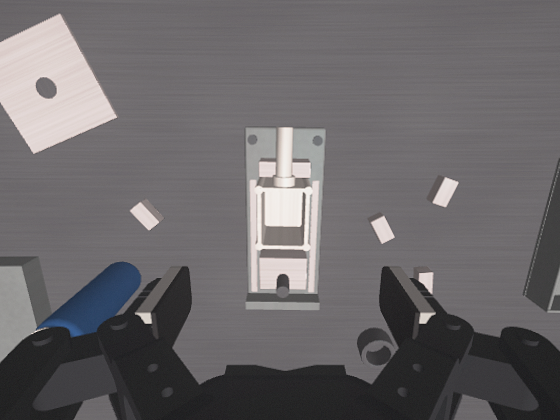

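The box stands upright in the fixture at (283,215), stub towards the robot over the fixed jaw, about 4.5 mm off it. I slide the jaw up.

```bash
python3 - <<'E'
from h import *
robot.reach([.608,-.165,.16],down(np.pi/2+VY)); robot.movel([.608,-.165,.081],v=.1); robot.grab(20); s=st('grip')
u=np.array([np.cos(VY),np.sin(VY),0])
robot.movel(s['tcp_pos']-.024*u,v=.06); st('near')
hit=robot.movel(s['tcp_pos']-.040*u,v=.02,until_force=14); s2=st(f'hit {hit}'); print('moved',(s['tcp_pos']-s2['tcp_pos'])@u)
robot.gripper_open(); robot.movel(s2['tcp_pos']+[0,0,.1],v=.15)
robot.reach([.48,-.16,.30],down(np.pi/2)); robot.sleep(.3)
p,d,C=snap('wrist','w7'); P=cloud(C,d); st('view')
B=vis(P,d,.086,.095,(.44,-.24),(.57,-.1)); print('boxtop',mar(B),np.median(B[:,2]))
print('post',mar(vis(P,d,.08,.095,(.56,-.2),(.68,-.12))),'jaw',mar(vis(P,d,.05,.06,(.548,-.22),(.68,-.12))))
S=vis(P,d,.076,.085,(.40,-.19),(.47,-.13)); print('stub',mar(S))
p,d,C=snap('top','t7')
g=p.min(2)
for x0,y0,x1,y1 in ((250,150,310,240),(380,180,425,230)):
    m=np.zeros_like(g); m[y0:y1,x0:x1]=(g[y0:y1,x0:x1]>150)*255
    for c in cv2.findContours(m,cv2.RETR_EXTERNAL,cv2.CHAIN_APPROX_NONE)[0]:
        if cv2.contourArea(c)>15: print('offcut',mar(plane(C,c[:,0],.02)))
E
```

```text
grip t 41.86 tcp [ 0.6081 -0.1635  0.0812] F [-0.5  7.1  3.6] M [ 1.38  0.04 -0.04] w 0.0151 gf 22.4
near t 42.41 tcp [ 0.584  -0.163   0.0813] F [-0.1  1.5  0.1] M [ 0.27 -0.02  0.  ] w 0.0149 gf 22.0
hit True t 42.98 tcp [ 0.5757 -0.1628  0.0812] F [ 3.1 -0.8  0.7] M [ 0.02 -0.37  0.06] w 0.0154 gf 22.3
moved 0.03240886848157948
view t 45.48 tcp [ 0.4801 -0.1598  0.299 ] F [1.2 0.8 0.4] M [0.01 0.03 0.04] w 0.0856 gf 0.0
boxtop (array([ 0.512 , -0.1652]), array([0.0614, 0.0733]), 88.45) 0.08989627435500988
post (array([ 0.5755, -0.1654]), array([0.0151, 0.0148]), 85.53) jaw (array([ 0.5764, -0.1651]), array([0.0599, 0.03  ]), 88.49)
stub (array([ 0.4422, -0.1632]), array([0.0217, 0.0553]), 89.78)
offcut (array([0.5025, 0.0438]), array([0.0214, 0.0371]), 71.98)
offcut (array([ 0.5543, -0.0319]), array([0.0376, 0.0222]), 26.93)
offcut (array([0.6352, 0.0351]), array([0.0351, 0.0219]), 0.27)
```

Box and jaw are snug: box at fixture x≈0, jaw about 19.7 mm. One offcut has been knocked to (0.554,-0.032). I now clear the offcuts, each re-measured by the wrist camera from close above.

```bash
cat > off.py <<'E'
from h import *
import sys
def go(p,yaw):
    js=[(np.abs(np.array(j)-robot.sense()['joint_pos']).max(),y) for y in (yaw,yaw+np.pi) for j in [robot.inverse_kinematics(p,down(y))] if j is not None]
    y=min(js)[1]; robot.reach(p,down(y)); return y
def look(c):
    robot.sleep(.15); p,d,C=snap('wrist'); P=cloud(C,d)
    m=((P[...,2]>.014)&(P[...,2]<.026)&(np.linalg.norm(P[...,:2]-c,axis=2)<.06)&(d>0)).astype(np.uint8)
    m=cv2.morphologyEx(m,cv2.MORPH_OPEN,np.ones((3,3)))
    cs=[x for x in cv2.findContours(m,cv2.RETR_EXTERNAL,cv2.CHAIN_APPROX_NONE)[0] if cv2.contourArea(x)>100]
    if not cs: return None
    cs=max(cs,key=cv2.contourArea); v=P[m>0]; zt=np.median(v[:,2]); r=cv2.minAreaRect(plane(C,cs[:,0],.02)[:,:2].astype(np.float32))
    yaw=np.deg2rad(r[2])+(np.pi/2 if r[1][0]>r[1][1] else 0)
    return np.array(r[0]),np.array(r[1]),yaw,zt
def fetch(c,drop):
    yaw=go([c[0],c[1],.16],np.pi/2); o=look(np.array(c))
    if o is None: print('not seen',c); return False
    c,wh,yaw,zt=o; print('offcut',c.round(4),wh.round(3),np.degrees(yaw).round(1),'top',zt.round(4))
    if not(.016<min(wh)<.027 and .031<max(wh)<.043 and abs(zt-.02)<.004): print('odd'); return False
    go([c[0],c[1],.10],yaw); robot.movel([c[0],c[1],.022],v=.12); robot.grab(50); st('grab')
    robot.movel([c[0],c[1],.13],v=.25); s=st('up')
    if s['grip_width']<.012: print('missed'); return False
    go([*drop,.13],np.pi/2); robot.movel([*drop,.068],v=.15); robot.gripper_open(); robot.movel([*drop,.13],v=.25); st('dropped'); return True
E
python3 - <<'E'
from off import *
fetch((.5025,.0438),(.50,.31))
fetch((.5543,-.0319),(.545,.31))
E
```

```text
offcut [0.5028 0.0434] [0.02  0.037] 70.6 top 0.0199
grab t 48.54 tcp [0.503  0.0434 0.0224] F [-0.5 -0.2  4.9] M [0.08 0.18 0.  ] w 0.0188 gf 49.4
up t 49.12 tcp [0.5027 0.0434 0.1299] F [-0.1 -0.3 -2. ] M [ 0.05  0.01 -0.02] w 0.019 gf 48.8
dropped t 51.79 tcp [0.5007 0.3103 0.1311] F [ 0.3  0.5 -0.6] M [-0.04  0.01  0.03] w 0.0852 gf 0.0
offcut [ 0.554 -0.032] [0.036 0.02 ] 119.0 top 0.0198
grab t 55.27 tcp [ 0.5542 -0.032   0.0224] F [-1.8  0.2  6.2] M [0.08 0.3  0.02] w 0.018 gf 49.4
up t 55.85 tcp [ 0.5539 -0.032   0.13  ] F [-0.   0.4 -1.2] M [0.03 0.03 0.03] w 0.0191 gf 48.9
dropped t 58.77 tcp [0.5457 0.3103 0.1312] F [-0.2  0.7  0.2] M [0.01 0.01 0.04] w 0.0853 gf 0.0
```

```bash
python3 - <<'E'
from off import *
print(fetch((.6352,.0351),(.59,.31)))
robot.reach([.5,-.05,.30],down(np.pi/2)); robot.reach([.50,-.31,.30],down(np.pi/2)); robot.sleep(.3)
p,d,C=snap('wrist','w8'); P=cloud(C,d); st('v')
Q=vis(P,d,.13,.165,(.4,-.6),(.8,-.25)); print('can top',mar(Q) if len(Q) else None)
m=vis(P,d,.014,.027,(.48,-.42),(.59,-.29)); print(mar(m))
p,d,C=snap('top','t8'); P=cloud(C,d); Q=vis(P,d,.13,.17,(.45,-.6),(.75,-.33)); print('top can',mar(Q) if len(Q) else None)
E
```

```text
offcut [0.6346 0.0344] [0.037 0.02 ] 94.5 top 0.0199
grab t 61.85 tcp [0.6349 0.0344 0.0224] F [-0.6  0.3  5.1] M [ 0.02  0.1  -0.  ] w 0.019 gf 49.8
up t 62.43 tcp [0.6344 0.0344 0.1299] F [-0.5 -0.1 -1.6] M [-0.01 -0.09  0.01] w 0.0187 gf 49.2
dropped t 65.14 tcp [0.5907 0.3103 0.1313] F [-0.6 -0.4 -1.1] M [0.02 0.02 0.  ] w 0.0856 gf 0.0
True
v t 68.02 tcp [ 0.5003 -0.3093  0.3002] F [-0.1 -0.9  0.4] M [-0.03 -0.    0.  ] w 0.0855 gf 0.0
can top (array([ 0.6378, -0.4752]), array([0.0503, 0.2088]), 4.16)
(array([ 0.5358, -0.348 ]), array([0.0359, 0.0202]), 38.07)
top can (array([ 0.631 , -0.3945]), array([0.047, 0.049]), 0.73)
```

View pics/w8.png

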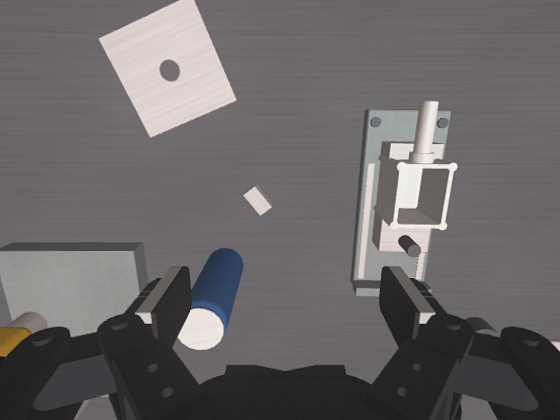

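Last offcut at (258,200) in this view. The can at (0.631,-0.394) is over 30 mm clear of the fingers. I carry this one high over the fixture.

```bash
python3 - <<'E'
from off import *
go([.536,-.348,.16],np.pi/2); c,wh,yaw,zt=look(np.array([.536,-.348])); print(c.round(4),wh.round(3),np.degrees(yaw),zt)
go([*c,.10],yaw); robot.movel([*c,.022],v=.12); robot.grab(50); robot.movel([*c,.24],v=.25); s=st('up')
if s['grip_width']>.012:
    robot.reach([.5,-.05,.26],down(np.pi/2)); go([.635,.31,.2],np.pi/2); robot.movel([.625,.31,.068],v=.15); robot.gripper_open(); robot.movel([.625,.31,.2],v=.25); st('dropped')
robot.reach([.30,.30,.35],down(np.pi/2)); robot.sleep(.5)
snap('top','t9'); snap('scene','s9')
a=cv2.imread('pics/t9.png')[140:260,160:420]; b=cv2.imread('pics/s9.png')[150:300,130:430]
cv2.imwrite('pics/v9.png',np.vstack([cv2.resize(a,(600,277),interpolation=cv2.INTER_CUBIC),cv2.resize(b,(600,300),interpolation=cv2.INTER_CUBIC)]))
z=np.load('t9.npz'); C=cam('top'); P=cloud(C,z['d'])
print('box',mar(vis(P,z['d'],.085,.096,(.44,-.24),(.56,-.1)))); st('end')
E
```

```text
[ 0.535  -0.3476] [0.036 0.02 ] 127.86630249023439 0.0198591419986639
up t 72.03 tcp [ 0.5344 -0.3471  0.2385] F [-1.3 -0.4 -1.4] M [ 0.01  0.08 -0.06] w 0.019 gf 49.1
dropped t 77.0 tcp [0.6249 0.3099 0.1998] F [ 0.  -0.  -0.3] M [-0.05  0.04  0.02] w 0.0855 gf 0.0
box (array([ 0.5094, -0.1367]), array([0.0064, 0.0706]), 89.26)
end t 78.94 tcp [0.3  0.3  0.35] F [ 0.9  0.2 -0.1] M [-0.01 -0.02 -0.01] w 0.0854 gf 0.0
```

View pics/v9.png

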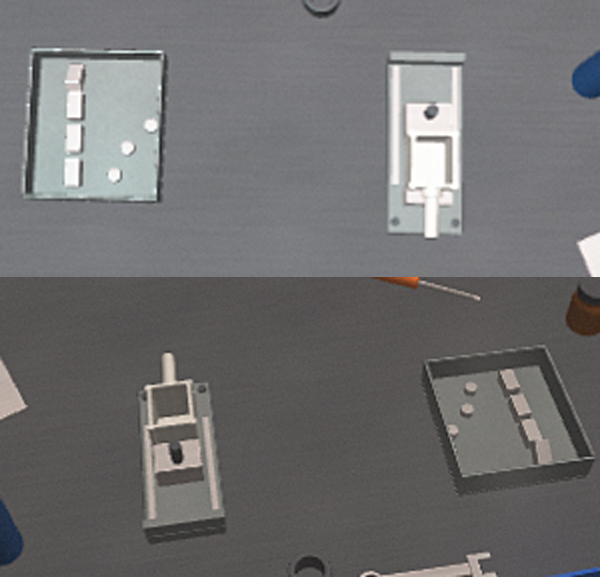

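All four offcuts and three slugs are in the tray. A last check from straight above the box and across the bench for anything remaining.

```bash
python3 - <<'E'
from off import *
robot.reach([.45,.05,.32],down(np.pi/2)); robot.reach([.584,-.165,.28],down(np.pi/2)); robot.sleep(.3)
p,d,C=snap('wrist','w10'); P=cloud(C,d); c=np.array([.512,-.165])
m=(abs(P[...,0]-c[0])<.029)&(abs(P[...,1]-c[1])<.022)&(d>0); z=P[m][:,2]; print('inside box z pct',np.percentile(z,[1,25,50,75,90,99]).round(4),m.sum())
B=vis(P,d,.086,.095,(.44,-.24),(.57,-.1)); print('boxtop',mar(B),B[:,2].min(),B[:,2].max())
print('post',mar(vis(P,d,.08,.095,(.56,-.2),(.68,-.12)))); 
z0=np.load('t9.npz'); C=cam('top'); P=cloud(C,z0['d'])
m=((P[...,2]>.012)&(P[...,2]<.03)&(P[...,0]>.2)&(P[...,0]<.8)).astype(np.uint8)
for q in cv2.findContours(m,cv2.RETR_EXTERNAL,cv2.CHAIN_APPROX_NONE)[0]:
    a=cv2.contourArea(q)
    if 15<a<200: print('blob',q[:,0].mean(0).round(),a,mar(plane(C,q[:,0],.02)))
m=(abs(P[...,0]-.5626)<.094)&(abs(P[...,1]-.277)<.084); print('tray z max',np.percentile(P[m][:,2],[50,95,99.5]))
robot.reach([.40,0,.35],down(np.pi/2)); st('park')
E
```

```text
inside box z pct [0.022  0.0233 0.0239 0.0244 0.0249 0.0256] 2069
boxtop (array([ 0.5121, -0.1642]), array([0.062 , 0.0734]), 89.04) 0.08616298513501053 0.09234244589604634
post (array([ 0.5759, -0.1647]), array([0.0141, 0.0157]), 89.82)
blob [147. 247.] 18.5 (array([0.3983, 0.4464]), array([0.0562, 0.0243]), 5.71)
blob [209. 216.] 17.0 (array([0.4961, 0.2512]), array([0.0155, 0.0138]), 27.93)
blob [191. 214.] 68.0 (array([0.4993, 0.307 ]), array([0.0348, 0.022 ]), 1.87)
blob [192. 200.] 67.5 (array([0.5462, 0.3083]), array([0.0346, 0.0223]), 0.16)
blob [138. 183.] 80.5 (array([0.599 , 0.4844]), array([0.0167, 0.0864]), 11.58)
blob [193. 179.] 101.0 (array([0.6098, 0.3078]), array([0.0742, 0.0223]), 2.17)
blob [188. 180.] 71.0 (array([0.6088, 0.3254]), array([0.1287, 0.2529]), 47.06)
blob [299. 143.] 28.5 (array([ 0.7288, -0.0228]), array([0.043 , 0.0201]), 74.36)
blob [300. 134.] 20.0 (array([ 0.7567, -0.0309]), array([0.0494, 0.0283]), 66.74)
tray z max [0.00372796 0.02421564 0.03742975]
park t 82.43 tcp [ 0.4009 -0.0005  0.3499] F [ 0.5  0.3 -0. ] M [-0.03 -0.01  0.01] w 0.0854 gf 0.0
```

```bash
python3 -c "
from bench import robot
robot.sleep(.5); print(robot.sign_off())"
```

```text
the job is handed in; nothing more can be done
None
```

I handed the job in at about 83 s of the 208 s allowed, but sign-off returned no verdict; by my last measurements the empty box stands square and snug in the fixture, stub towards the robot (jaw travel about 20 mm), with all three slugs and all four offcuts in the tray.

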